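Rake the desiccant level and shut the dry box's drawer

ROBOT

A 6-joint arm with a two-finger parallel gripper is mounted at the origin on a cart in front of the work surface, level with it; the furniture and walls round the work are solid. World frame = base frame: x ahead of the robot, y to its left, z up, the work surface at z = 0. Lengths are in m, angles in degrees, forces in N, time in s.
With the tool pointing down it reaches from about 0.225 to 0.875 m from the base axis. Payload 3.4 kg.
Tool frame: the origin (TCP) lies at the very end of the fingers, on their centre line; the grasp point (between the pads) lies 19 mm behind it; z points along the fingers, y is the line along which they close (so a half turn about z gives the same grasp; the last joint's range is limited). The gripper opens to 85 mm and grips with 20 to 120 N. Pads are 22 mm wide; open, the fingers measure 114 mm over their backs; the gripper's body (76 mm by 85 mm) begins 54 mm behind the grasp point. The pads swing forward as they close: fully open they stand 13 mm farther back than shut.
Start: joints at [57.41, 15.808, 86.224, -0, 77.962, -6.933], TCP at [0.249, 0.518, 0.231] pointing down, gripper open.
Joint ranges: [-165.64, 165.64], [-43.16, 119.46], [12.63, 154.43], [-67.54, 247.53], [6.08, 155.33], [-154.97, 154.97]. Speed limits (degrees/s): [147.25, 147.25, 180, 180, 180, 180].

INTERFACE

Orientations are given as [roll, pitch, yaw] about the fixed x, y, z axes, in that order (R = Rz(yaw) Ry(pitch) Rx(roll)).
In Python, from rig import monitor, imaging, close_job gives the robot as it stands.
- The arm moves only by the tool step_arm, never from a script. Its argument "increments" is a list of rows, each an object with "linear": the shift along the tool's x, y, z in cm, a list of three; "turn": the turn about the tool's z in rad; "claw": the opening, from 0 (shut) to 1 (fully open). A call has 1 to 5 rows; each row is the pose to reach, as a shift and turn from the pose commanded when the call began, along the tool's axes at that moment; what a row does not reach only later rows make up. A row lasts 1/10 s, in which the tool goes at most 50 mm and 8.59 degrees, less where a joint would pass 70% of its speed; a pose out of reach is approached as far as the arm can. A call with a gripper value outside its range is refused whole. The fingers move at their own pace and stop on an object; the grip force is fixed at half the most. Time passes only in rows, so rows that repeat a pose let the fingers close. It gives the time, the measured TCP pose, the force, the opening and the grip force at its end, in the units of the state.
- monitor.read_state(): the state, without advancing time (a new reading comes with each control period).
- imaging.snapshot(name): name is "scene" or "side" or "wrist"; returns a dict with "pixels" (420x560x3 uint8, red, green, blue), "fov_y" (degrees; the focal length in pixels is half the picture's height over the tangent of half this angle, whatever the lens; pixels are square), "cx", "cy" (the principal point, pixels), "world_from_camera" (4x4, takes a point from camera to world coordinates); the wrist camera has in their place "T_tool_cam" (4x4, takes a point from camera to tool coordinates, whose origin is the TCP and whose axes are the flange's). Camera axes: x right, y down, z forward; pixel columns grow to the right and rows downward; lengths in m; the calibration is good to about 2 mm. A picture is of the moment at which its call begins: read the wrist's pose just before it. There is no depth.
- close_job(): hands the job in; it is judged then, once.
The state is a dict: "time": time; "q": joint angles; "qd": joint speeds; "tau": joint torques, N m; "eef_pos": TCP position; "ee_rot": TCP orientation; "wrist_force": force on the tool from outside, world axes, zero at the start; "torque": the same for the moment, N m; "opening": opening from 0.0 (shut) to 1.0 (fully open); "grasp_force": force on a finger pad.
Only numpy, scipy, OpenCV 4.12 (cv2) and the standard library are available. Lean on these libraries where they do the work, as an engineer would, in place of code of your own. Each camera call takes 0.05 s, during which the arm holds its last target. There are 200 camera calls.

TASK

The desiccant cartridges lie heaped two deep at the back of the dry box's open drawer, too high to go in. With the small rake, and without touching the cartridges with your fingers, rake them out into one even layer, all lying flat on the drawer's floor and spread over the whole of it with some in every quarter; only then push the drawer fully home. Finally lay the rake down on the worktop and leave everything else on the bench where it is.

Things in the scene. Friction and masses are not known exactly. Their poses are not given: they have to be found in the camera images.
- drawer_floor (a point): centre of the inner floor of the white drawer (on the floor's upper face, 24 mm above the worktop), moving with it. x points into the dry box (the way the drawer shuts), y across, z up. Inside it is 240 mm long (x) by 180 mm wide; walls 4 mm thick, 30 mm high above the floor. Fully out, its last 19 mm are still under the box's front.
- drawer_front (a point): middle of the outer face of the drawer's grey front panel (214 mm wide, from 14 to 66 mm above the worktop). On its middle 110 mm a dark steel pull ledge stands out 21 mm towards the robot, 49 to 63 mm above the worktop; pushing ledge or panel shuts the drawer. Same axes as drawer_floor.
- drawer_mouth (a point): middle of the lower edge of the fixed dry box's front, above the drawer, 59 mm above the worktop, 35 mm above the drawer's floor: one layer of cartridges passes under it, two do not. The dry box is a grey cabinet with a window, 280 mm deep, 222 wide, 124 high; its front face is the vertical plane through this point. Same axes as drawer_floor.
- desiccant_drawer (a joint): how far the drawer has been pushed in, m: 0 = fully out (as far as it goes), 0.225 = home, front panel against the dry box. It stays where it is left; moving it takes about 3 N, a little more when fast.
- cartridge1_c (a point): centre of desiccant cartridge 1 of 7 (all alike: white slotted plastic block with two orange bands, 62 x 42 x 22 mm, 60 g, edges rounded; own y along its 62 mm length, x along its 42 mm width, z through its 22 mm thickness). Starts on the drawer's floor, in the heap's lower layer.
- cartridge2_c (a point): centre of desiccant cartridge 2 of 7 (all alike: white slotted plastic block with two orange bands, 62 x 42 x 22 mm, 60 g, edges rounded; own y along its 62 mm length, x along its 42 mm width, z through its 22 mm thickness). Starts on the drawer's floor, in the heap's lower layer.
- cartridge3_c (a point): centre of desiccant cartridge 3 of 7 (all alike: white slotted plastic block with two orange bands, 62 x 42 x 22 mm, 60 g, edges rounded; own y along its 62 mm length, x along its 42 mm width, z through its 22 mm thickness). Starts on the drawer's floor, in the heap's lower layer.
- cartridge4_c (a point): centre of desiccant cartridge 4 of 7 (all alike: white slotted plastic block with two orange bands, 62 x 42 x 22 mm, 60 g, edges rounded; own y along its 62 mm length, x along its 42 mm width, z through its 22 mm thickness). Starts on the drawer's floor, in the heap's lower layer.
- cartridge5_c (a point): centre of desiccant cartridge 5 of 7 (all alike: white slotted plastic block with two orange bands, 62 x 42 x 22 mm, 60 g, edges rounded; own y along its 62 mm length, x along its 42 mm width, z through its 22 mm thickness). Starts on top of the lower layer.
- cartridge6_c (a point): centre of desiccant cartridge 6 of 7 (all alike: white slotted plastic block with two orange bands, 62 x 42 x 22 mm, 60 g, edges rounded; own y along its 62 mm length, x along its 42 mm width, z through its 22 mm thickness). Starts on top of the lower layer.
- cartridge7_c (a point): centre of desiccant cartridge 7 of 7 (all alike: white slotted plastic block with two orange bands, 62 x 42 x 22 mm, 60 g, edges rounded; own y along its 62 mm length, x along its 42 mm width, z through its 22 mm thickness). Starts on top of the lower layer.
- rake_grip (a point): where to hold the small hand rake: centre line of its straight wooden handle (15 mm wide, 18 mm deep, flat sides), 100 mm behind the teeth along the handle, 105 mm from the tail. It lies on its teeth and tail: the handle rises towards the head at 0.31 rad from level, and the teeth lean back as much. Axes are level as it lies: x horizontally from tail to head, z up. 130 g.
- rake_teeth (a point): middle of the ends of the rake's eight steel teeth; the toothed head is 112 mm wide (along the rake's y), 4 mm thick and 42 mm high, on a swan neck of 8 mm rod. With the handle held level the teeth point straight down, their ends 75 mm below the handle's centre line and 100 mm ahead of rake_grip. Same axes as rake_grip.
- flush_cutters: red-handled flush cutters, 48 x 139 x 9 mm, lying flat; origin under the centre. Leave them alone.
- bottle_clean: grey bottle with a yellow cap, 44 mm across, 101 mm tall, standing; origin under its centre. Leave it alone.
- power_brick: black charger brick, 50 x 118 x 31 mm; origin under its centre. Leave it alone.
- squeeze_bottle: white squeeze bottle with a thin yellow spout, 34 mm across, 112 mm tall, standing; origin under its centre. Leave it alone.
Things that resemble listed ones, but are neither listed nor needed, are in the scene too. Leave any purple look-alike of the part that bears cartridge5_c alone.

How it is judged (in metres and radians):
On the way, in this order (a step that is already met when the one before it is completed fails the run):
1. the rake is drawing at the cartridges while the drawer is out ((contact force between rake and cartridge1 above 0.1 N or contact force between rake and cartridge2 above 0.1 N or contact force between rake and cartridge3 above 0.1 N or contact force between rake and cartridge4 above 0.1 N or contact force between rake and cartridge5 above 0.1 N or contact force between rake and cartridge6 above 0.1 N or contact force between rake and cartridge7 above 0.1 N) and value of joint desiccant_drawer below 0.04 m), for 0.1 s.
2. with the drawer still out, all seven cartridges lie flat on its floor in one layer, with some in every quarter of the drawer (z of cartridge1_c in the frame of drawer_floor between 0 and 0.016 m and z of cartridge2_c in the frame of drawer_floor between 0 and 0.016 m and z of cartridge3_c in the frame of drawer_floor between 0 and 0.016 m and z of cartridge4_c in the frame of drawer_floor between 0 and 0.016 m and z of cartridge5_c in the frame of drawer_floor between 0 and 0.016 m and z of cartridge6_c in the frame of drawer_floor between 0 and 0.016 m and z of cartridge7_c in the frame of drawer_floor between 0 and 0.016 m and ((x of cartridge1_c in the frame of drawer_floor below 0.012 m and y of cartridge1_c in the frame of drawer_floor below 0.012 m) or (x of cartridge2_c in the frame of drawer_floor below 0.012 m and y of cartridge2_c in the frame of drawer_floor below 0.012 m) or (x of cartridge3_c in the frame of drawer_floor below 0.012 m and y of cartridge3_c in the frame of drawer_floor below 0.012 m) or (x of cartridge4_c in the frame of drawer_floor below 0.012 m and y of cartridge4_c in the frame of drawer_floor below 0.012 m) or (x of cartridge5_c in the frame of drawer_floor below 0.012 m and y of cartridge5_c in the frame of drawer_floor below 0.012 m) or (x of cartridge6_c in the frame of drawer_floor below 0.012 m and y of cartridge6_c in the frame of drawer_floor below 0.012 m) or (x of cartridge7_c in the frame of drawer_floor below 0.012 m and y of cartridge7_c in the frame of drawer_floor below 0.012 m)) and ((x of cartridge1_c in the frame of drawer_floor below 0.012 m and y of cartridge1_c in the frame of drawer_floor above -0.012 m) or (x of cartridge2_c in the frame of drawer_floor below 0.012 m and y of cartridge2_c in the frame of drawer_floor above -0.012 m) or (x of cartridge3_c in the frame of drawer_floor below 0.012 m and y of cartridge3_c in the frame of drawer_floor above -0.012 m) or (x of cartridge4_c in the frame of drawer_floor below 0.012 m and y of cartridge4_c in the frame of drawer_floor above -0.012 m) or (x of cartridge5_c in the frame of drawer_floor below 0.012 m and y of cartridge5_c in the frame of drawer_floor above -0.012 m) or (x of cartridge6_c in the frame of drawer_floor below 0.012 m and y of cartridge6_c in the frame of drawer_floor above -0.012 m) or (x of cartridge7_c in the frame of drawer_floor below 0.012 m and y of cartridge7_c in the frame of drawer_floor above -0.012 m)) and ((x of cartridge1_c in the frame of drawer_floor above -0.012 m and y of cartridge1_c in the frame of drawer_floor below 0.012 m) or (x of cartridge2_c in the frame of drawer_floor above -0.012 m and y of cartridge2_c in the frame of drawer_floor below 0.012 m) or (x of cartridge3_c in the frame of drawer_floor above -0.012 m and y of cartridge3_c in the frame of drawer_floor below 0.012 m) or (x of cartridge4_c in the frame of drawer_floor above -0.012 m and y of cartridge4_c in the frame of drawer_floor below 0.012 m) or (x of cartridge5_c in the frame of drawer_floor above -0.012 m and y of cartridge5_c in the frame of drawer_floor below 0.012 m) or (x of cartridge6_c in the frame of drawer_floor above -0.012 m and y of cartridge6_c in the frame of drawer_floor below 0.012 m) or (x of cartridge7_c in the frame of drawer_floor above -0.012 m and y of cartridge7_c in the frame of drawer_floor below 0.012 m)) and ((x of cartridge1_c in the frame of drawer_floor above -0.012 m and y of cartridge1_c in the frame of drawer_floor above -0.012 m) or (x of cartridge2_c in the frame of drawer_floor above -0.012 m and y of cartridge2_c in the frame of drawer_floor above -0.012 m) or (x of cartridge3_c in the frame of drawer_floor above -0.012 m and y of cartridge3_c in the frame of drawer_floor above -0.012 m) or (x of cartridge4_c in the frame of drawer_floor above -0.012 m and y of cartridge4_c in the frame of drawer_floor above -0.012 m) or (x of cartridge5_c in the frame of drawer_floor above -0.012 m and y of cartridge5_c in the frame of drawer_floor above -0.012 m) or (x of cartridge6_c in the frame of drawer_floor above -0.012 m and y of cartridge6_c in the frame of drawer_floor above -0.012 m) or (x of cartridge7_c in the frame of drawer_floor above -0.012 m and y of cartridge7_c in the frame of drawer_floor above -0.012 m)) and value of joint desiccant_drawer below 0.04 m), for 0.2 s.
3. the drawer is pushed fully home (value of joint desiccant_drawer above 0.219 m), for 0.2 s.
At the end, for the whole second after the job is handed in: Drawer home to 6 mm; all seven cartridges flat in it in one layer (centres under 16 mm above its floor), a centre in each quarter of it (12 mm past the middle line still counts); rake released at rest on the worktop, clear of the box, grip under 70 mm and teeth under 90 mm high (z of cartridge1_c in the frame of drawer_floor between 0 and 0.016 m and z of cartridge2_c in the frame of drawer_floor between 0 and 0.016 m and z of cartridge3_c in the frame of drawer_floor between 0 and 0.016 m and z of cartridge4_c in the frame of drawer_floor between 0 and 0.016 m and z of cartridge5_c in the frame of drawer_floor between 0 and 0.016 m and z of cartridge6_c in the frame of drawer_floor between 0 and 0.016 m and z of cartridge7_c in the frame of drawer_floor between 0 and 0.016 m and ((x of cartridge1_c in the frame of drawer_floor below 0.012 m and y of cartridge1_c in the frame of drawer_floor below 0.012 m) or (x of cartridge2_c in the frame of drawer_floor below 0.012 m and y of cartridge2_c in the frame of drawer_floor below 0.012 m) or (x of cartridge3_c in the frame of drawer_floor below 0.012 m and y of cartridge3_c in the frame of drawer_floor below 0.012 m) or (x of cartridge4_c in the frame of drawer_floor below 0.012 m and y of cartridge4_c in the frame of drawer_floor below 0.012 m) or (x of cartridge5_c in the frame of drawer_floor below 0.012 m and y of cartridge5_c in the frame of drawer_floor below 0.012 m) or (x of cartridge6_c in the frame of drawer_floor below 0.012 m and y of cartridge6_c in the frame of drawer_floor below 0.012 m) or (x of cartridge7_c in the frame of drawer_floor below 0.012 m and y of cartridge7_c in the frame of drawer_floor below 0.012 m)) and ((x of cartridge1_c in the frame of drawer_floor below 0.012 m and y of cartridge1_c in the frame of drawer_floor above -0.012 m) or (x of cartridge2_c in the frame of drawer_floor below 0.012 m and y of cartridge2_c in the frame of drawer_floor above -0.012 m) or (x of cartridge3_c in the frame of drawer_floor below 0.012 m and y of cartridge3_c in the frame of drawer_floor above -0.012 m) or (x of cartridge4_c in the frame of drawer_floor below 0.012 m and y of cartridge4_c in the frame of drawer_floor above -0.012 m) or (x of cartridge5_c in the frame of drawer_floor below 0.012 m and y of cartridge5_c in the frame of drawer_floor above -0.012 m) or (x of cartridge6_c in the frame of drawer_floor below 0.012 m and y of cartridge6_c in the frame of drawer_floor above -0.012 m) or (x of cartridge7_c in the frame of drawer_floor below 0.012 m and y of cartridge7_c in the frame of drawer_floor above -0.012 m)) and ((x of cartridge1_c in the frame of drawer_floor above -0.012 m and y of cartridge1_c in the frame of drawer_floor below 0.012 m) or (x of cartridge2_c in the frame of drawer_floor above -0.012 m and y of cartridge2_c in the frame of drawer_floor below 0.012 m) or (x of cartridge3_c in the frame of drawer_floor above -0.012 m and y of cartridge3_c in the frame of drawer_floor below 0.012 m) or (x of cartridge4_c in the frame of drawer_floor above -0.012 m and y of cartridge4_c in the frame of drawer_floor below 0.012 m) or (x of cartridge5_c in the frame of drawer_floor above -0.012 m and y of cartridge5_c in the frame of drawer_floor below 0.012 m) or (x of cartridge6_c in the frame of drawer_floor above -0.012 m and y of cartridge6_c in the frame of drawer_floor below 0.012 m) or (x of cartridge7_c in the frame of drawer_floor above -0.012 m and y of cartridge7_c in the frame of drawer_floor below 0.012 m)) and ((x of cartridge1_c in the frame of drawer_floor above -0.012 m and y of cartridge1_c in the frame of drawer_floor above -0.012 m) or (x of cartridge2_c in the frame of drawer_floor above -0.012 m and y of cartridge2_c in the frame of drawer_floor above -0.012 m) or (x of cartridge3_c in the frame of drawer_floor above -0.012 m and y of cartridge3_c in the frame of drawer_floor above -0.012 m) or (x of cartridge4_c in the frame of drawer_floor above -0.012 m and y of cartridge4_c in the frame of drawer_floor above -0.012 m) or (x of cartridge5_c in the frame of drawer_floor above -0.012 m and y of cartridge5_c in the frame of drawer_floor above -0.012 m) or (x of cartridge6_c in the frame of drawer_floor above -0.012 m and y of cartridge6_c in the frame of drawer_floor above -0.012 m) or (x of cartridge7_c in the frame of drawer_floor above -0.012 m and y of cartridge7_c in the frame of drawer_floor above -0.012 m)) and value of joint desiccant_drawer above 0.219 m and height (world z) of rake_grip between 0.004 and 0.07 m and height (world z) of rake_teeth below 0.09 m and contact force between rake and anything else above 0.3 N and linear speed of rake below 0.02 m/s and contact force between rake and dry_box below 0.2 N); the robot touches nothing.
It fails at once if the fingers touch a cartridge (contact force between the fingers and cartridge1 above 0.3 N or contact force between the fingers and cartridge2 above 0.3 N or contact force between the fingers and cartridge3 above 0.3 N or contact force between the fingers and cartridge4 above 0.3 N or contact force between the fingers and cartridge5 above 0.3 N or contact force between the fingers and cartridge6 above 0.3 N or contact force between the fingers and cartridge7 above 0.3 N).
It fails at once if the drawer is pushed in by more than 60 mm while a cartridge still lies on top of others (value of joint desiccant_drawer above 0.06 m and z of any of cartridge1_c, cartridge2_c, cartridge3_c, cartridge4_c, cartridge5_c, cartridge6_c, cartridge7_c in the frame of drawer_floor above 0.026 m).
It fails at once if a thing that is not part of the job is shifted by more than 30 mm (distance of any of flush_cutters, bottle_clean, squeeze_bottle, power_brick from where it was at the start of the episode above 0.03 m).
It also fails if it takes over 51 s, if anything falls off the work surface, if the arm or the gripper's body presses on something with over 40 N, if the wrist force passes 120 N, or if a joint passes its speed limit or range.

## Working session

There is one attempt and no reset: what is moved stays moved. The work goes in short steps, Python scripts to look and compute and a tool call to move; the robot and the scene stay as the last step left them, time stands still between calls to the robot, and variables do not carry over. Pictures are saved under pics/ and viewed, at most 10 in all, crops included, and the job is handed in when it is done.

Besides the shell and the picture viewer there is one more tool, called after "Request:" as name([rows], argument=value, ...), one row to a line, values as JSON. step_arm: Moves the arm, as the interface text tells. Its arguments: {"type":"object","properties":{"increments":{"type":"array"}},"required":["increments"]}

```bash
mkdir -p pics; cat > h.py <<'E'
import numpy as np, cv2
from rig import monitor, imaging
from scipy.spatial.transform import Rotation as R
def snap(n,fn=None):
    s=monitor.read_state(); d=imaging.snapshot(n)
    im=d["pixels"]; 
    if fn: cv2.imwrite("pics/"+fn,cv2.cvtColor(im,cv2.COLOR_RGB2BGR))
    if "world_from_camera" in d: T=np.array(d["world_from_camera"])
    else:
        W=np.eye(4); W[:3,:3]=R.from_euler("xyz",s["ee_rot"],degrees=True).as_matrix(); W[:3,3]=s["eef_pos"]; T=W@np.array(d["T_tool_cam"])
    f=im.shape[0]/2/np.tan(np.radians(d["fov_y"])/2)
    return dict(im=im,T=T,f=f,cx=d["cx"],cy=d["cy"])
def toplane(c,u,v,z):
    r=c["T"][:3,:3]@np.array([(u-c["cx"])/c["f"],(v-c["cy"])/c["f"],1]); o=c["T"][:3,3]
    return o+r*(z-o[2])/r[2]
def proj(c,p):
    q=np.linalg.inv(c["T"])@np.append(p,1); return [c["f"]*q[0]/q[2]+c["cx"],c["f"]*q[1]/q[2]+c["cy"]]
E
python3 - <<'E'
from h import *
import pickle
print(monitor.read_state())
C={n:snap(n) for n in ("scene","side")}
pickle.dump(C,open("c0.pkl","wb"))
for n in C: print(n,C[n]["T"].round(3).tolist(),C[n]["f"],C[n]["cx"],C[n]["cy"])
a=C["scene"]["im"]; b=C["side"]["im"]
cv2.imwrite("pics/a.png",cv2.cvtColor(a,cv2.COLOR_RGB2BGR)); cv2.imwrite("pics/b.png",cv2.cvtColor(b,cv2.COLOR_RGB2BGR))
E
```

```text
{'time': 0.0, 'q': array([ 5.74100006e+01,  1.58479744e+01,  8.62950264e+01,  1.57690510e-03,
        7.79612243e+01, -6.93257429e+00]), 'qd': array([-0.01266705, -0.08890836, -0.02194873, -0.00409284, -0.09490859,
        0.02170088]), 'tau': array([ 9.18053920e-04, -4.16766715e+01, -2.45813477e+01,  1.69749211e-05,
        1.09979571e-02, -1.08776604e-05]), 'eef_pos': array([0.24868103, 0.51786638, 0.23043754]), 'ee_rot': array([-1.79896723e+02, -1.41104352e-02,  1.54342232e+02]), 'wrist_force': array([-0.11246294, -0.6142541 ,  0.1389986 ]), 'torque': array([0.00416709, 0.00909087, 0.0103826 ]), 'grasp_force': 0.0, 'opening': 1.0005207311100508}
scene [[0.609, -0.592, 0.528, 0.003], [-0.793, -0.458, 0.402, -0.335], [0.004, -0.663, -0.749, 0.905], [0.0, 0.0, 0.0, 1.0]] 427.7073561673746 279.0497632541995 203.92653454810048
side [[1.0, 0.018, -0.003, 0.564], [0.015, -0.668, 0.744, -0.656], [0.011, -0.744, -0.668, 0.741], [0.0, 0.0, 0.0, 1.0]] 436.6867361068753 284.01790049171893 208.97045372174875
```

View pics/a.png

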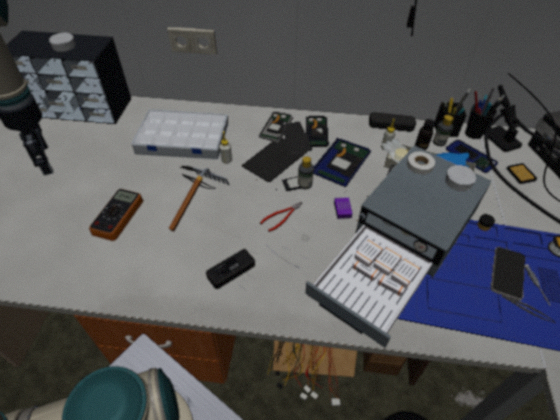

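View pics/b.png

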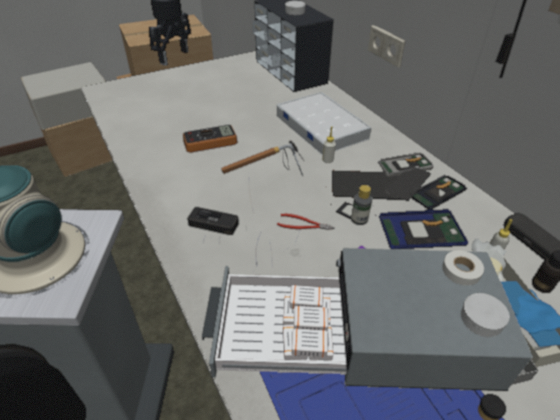

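Scene: the rake is orange-handled (scene handle 172,228→203,180, head ~205,178). The drawer with its three-on-top heap is at ~(375,270), in the side view at ~(280,320). Candidates for the rake: the orange multimeter (117,213), the red cutters (282,215) and the orange handle (187,203). I choose the handle, and the purple block (343,207) is the look-alike to avoid. Next, close crops.

```bash
python3 - <<'E'
from h import *
import pickle
C=pickle.load(open("c0.pkl","rb"))
a=C["scene"]["im"]; b=C["side"]["im"]
def crop(im,u,v,w,h): return cv2.resize(im[v:v+h,u:u+w],(400,300),interpolation=cv2.INTER_CUBIC)
o=np.vstack([np.hstack([crop(a,160,140,100,75+20)[:300],crop(a,300,200,180,135)]),np.hstack([crop(b,210,120,108,81),crop(b,195,255,180,135)])])
cv2.imwrite("pics/c.png",cv2.cvtColor(o,cv2.COLOR_RGB2BGR))
def P(n,u,v,z): print(n,u,v,toplane(C[n],u,v,z).round(3))
P("scene",175,226,.01);P("side",224,168,.01)
P("scene",199,184,.05);P("side",284,148,.05)
P("scene",325,143,0)
E
```

```text
scene 175 226 [0.401 0.318 0.01 ]
side 224 168 [0.39  0.325 0.01 ]
scene 199 184 [0.528 0.346 0.05 ]
side 284 148 [0.557 0.37  0.05 ]
scene 325 143 [0.941 0.194 0.   ]
```

View pics/c.png

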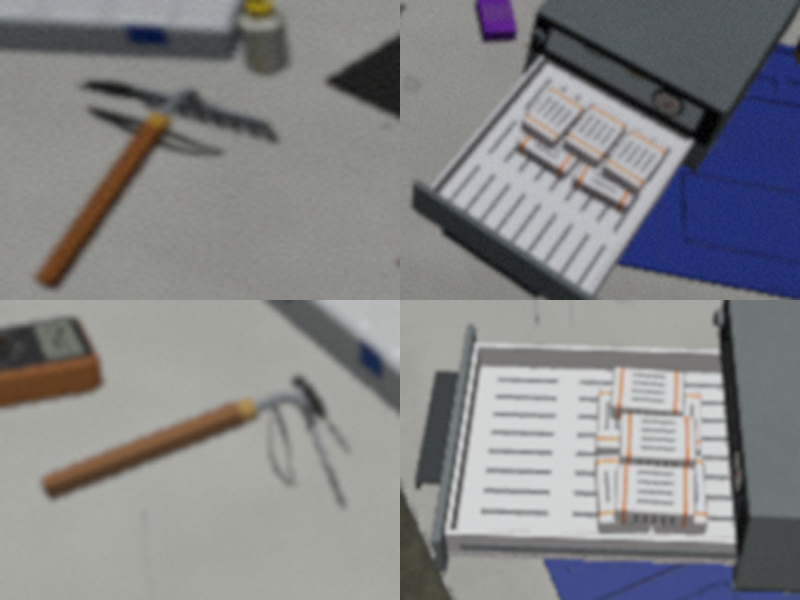

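```bash
cat > fit.py <<'E'
from h import *
import pickle
from scipy.optimize import least_squares
C=pickle.load(open("c0.pkl","rb"))
s,d=C["scene"],C["side"]
# rake: tail-end centre, ferrule end
def rake(p):
    x,y,th,L=p; e=np.array([np.cos(th),np.sin(th),0])
    return lambda a,up=0: np.array([x,y,.0409])+a*np.cos(.31)*e+np.array([0,0,a*np.sin(.31)])+up*np.array([0,0,1])
obs=[(s,171.2,227.5,"t"),(s,199.5,178.6,"f"),(d,223,170.8,"t"),(d,278.9,149.2,"f")]
r=least_squares(lambda p:np.concatenate([np.array(proj(c,rake(p)(-.105 if k=="t" else p[3])))-(u,v) for c,u,v,k in obs]),[.48,.33,.2,.05])
print("rake grip x y yaw L",r.x.round(4),r.fun.round(1))
# drawer: mouth mx,my,yaw, panel thickness
def dr(p):
    mx,my,th,t=p
    return lambda a,b,z:np.array([mx+a*np.cos(th)-b*np.sin(th),my+a*np.sin(th)+b*np.cos(th),z])
A=[(s,307.7,283.3,("p",.107,.066)),(d,226.5,267.6,("p",.107,.066)),(d,213.5,368,("p",-.107,.066)),(s,390,327,("p",-.107,.066)),
   (d,347,375,(0,-.111,0.0)),(s,365,198,(0,.111,.124)),(d,341,252,(0,.111,.124)),(d,347,332,(0,-.111,.124))]
f=lambda p:np.concatenate([np.array(proj(c,dr(p)(-.225-p[3] if k[0]=="p" else k[0],k[1],k[2])))-(u,v) for c,u,v,k in A])
r=least_squares(f,[.72,-.1,0,.008],loss="soft_l1")
print("mouth x y yaw t",r.x.round(4)); print(f(r.x).reshape(-1,2).round(1).tolist())
E
python3 fit.py
```

```text
rake grip x y yaw L [0.4875 0.3411 0.2185 0.0572] [ 0.4  1.1  0.6 -0.4  0.6 -1.3 -0.7 -0.4]
mouth x y yaw t [ 0.6749 -0.1794  0.0203  0.0018]
[[-0.9, -1.3], [-0.4, -2.4], [0.5, -4.0], [3.0, 8.7], [-0.2, 10.2], [-6.5, 5.8], [-0.2, -7.7], [8.4, 15.6]]
```

Request:
step_arm([
  {"linear": [-29.2, -5.6, 10], "turn": -0.667, "claw": 1},
  {"linear": [-29.2, -5.6, 10], "turn": -0.667, "claw": 1},
  {"linear": [-29.2, -5.6, 10], "turn": -0.667, "claw": 0.6},
  {"linear": [-29.2, -5.6, 10], "turn": -0.667, "claw": 0.6},
  {"linear": [-29.2, -5.6, 10], "turn": -0.667, "claw": 0.6},
])

```text
time: 0.6
eef_pos: [0.4316, 0.3829, 0.1545]
ee_rot: [180.0, -0.0, -167.1]
wrist_force: [0.1, 1.0, 0.2]
opening: 0.599
grasp_force: 0.0
```

Request:
step_arm([
  {"linear": [0, 0, 0], "turn": 0, "claw": 0.6},
  {"linear": [0, 0, 0], "turn": 0, "claw": 0.6},
])

```text
time: 0.8
eef_pos: [0.431, 0.3831, 0.1544]
ee_rot: [-180.0, -0.1, -167.6]
wrist_force: [0.3, -0.7, -0.8]
opening: 0.599
grasp_force: 0.0
```

```bash
python3 - <<'E'
from h import *
c=snap("wrist","w1.png"); import pickle; pickle.dump(c,open("w1.pkl","wb"))
e=np.array([np.cos(.2185),np.sin(.2185),0]);g=np.array([.4875,.3411,.0409])
for a in (-.105,0,.057): print(a,np.round(proj(c,g+a*np.cos(.31)*e+[0,0,a*np.sin(.31)]),1))
print(np.round(proj(c,[*(g+.118*e)[:2],0]),1))
E
```

```text
-0.105 [215.1 117.8]
0 [215.9 251.7]
0.057 [216.4 323.8]
[230.5 339.9]
```

View pics/w1.png

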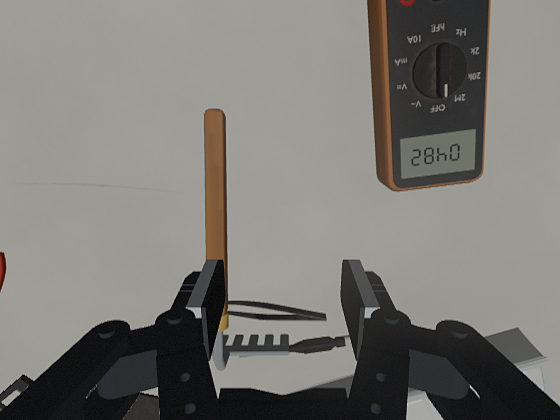

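Request:
step_arm([
  {"linear": [-4.6, -5.3, 0], "turn": 0, "claw": 0.6},
  {"linear": [-4.6, -5.3, 5], "turn": 0, "claw": 0.5},
  {"linear": [-4.6, -5.3, 10], "turn": 0, "claw": 0.5},
  {"linear": [-4.6, -5.3, 12.8], "turn": 0, "claw": 0.5},
  {"linear": [-4.6, -5.3, 12.8], "turn": 0, "claw": 0.5},
])

```text
time: 1.35
eef_pos: [0.4827, 0.3417, 0.0234]
ee_rot: [-179.9, -0.5, -167.4]
wrist_force: [0.2, -0.5, 0.8]
opening: 0.501
grasp_force: 0.0
```

Request:
step_arm([
  {"linear": [0, 0, 0], "turn": 0, "claw": 0.3},
  {"linear": [0, 0, 0], "turn": 0, "claw": 0},
  {"linear": [0, 0, 0], "turn": 0, "claw": 0},
  {"linear": [0, 0, 0], "turn": 0, "claw": 0},
  {"linear": [0, 0, 0], "turn": 0, "claw": 0},
])

```text
time: 1.85
eef_pos: [0.4884, 0.3439, 0.0298]
ee_rot: [179.9, 0.3, -167.4]
wrist_force: [-1.7, 2.0, 7.0]
opening: 0.161
grasp_force: 61.2
```

Request:
step_arm([
  {"linear": [0, 0, -5], "turn": 0, "claw": 0},
  {"linear": [0, 0, -10], "turn": 0, "claw": 0},
  {"linear": [0, 0, -15], "turn": 0, "claw": 0},
  {"linear": [0, 0, -15], "turn": 0, "claw": 0},
])

```text
time: 2.25
eef_pos: [0.4915, 0.3445, 0.186]
ee_rot: [179.8, 0.9, -167.4]
wrist_force: [0.9, 1.3, -0.7]
opening: 0.161
grasp_force: 60.1
```

```bash
python3 - <<'E'
from h import *
import pickle
a=snap("scene");b=snap("side");w=snap("wrist");S=monitor.read_state()
print(S["eef_pos"],S["ee_rot"],S["wrist_force"])
pickle.dump([a,b,w],open("c1.pkl","wb"))
f=lambda im,u,v,W,H:cv2.resize(im[v:v+H,u:u+W],(400,300),interpolation=cv2.INTER_CUBIC)
o=np.vstack([np.hstack([f(a["im"],130,60,200,150),f(b["im"],200,40,160,120)]),np.hstack([f(w["im"],0,0,560,420),f(b["im"],195,245,180,135)])])
cv2.imwrite("pics/d.png",cv2.cvtColor(o,cv2.COLOR_RGB2BGR))
E
```

```text
[0.48652834 0.34181339 0.1772429 ] [-1.79982729e+02 -2.43234470e-02 -1.67445774e+02] [ 0.28340757  0.17046336 -1.50367635]
```

View pics/d.png

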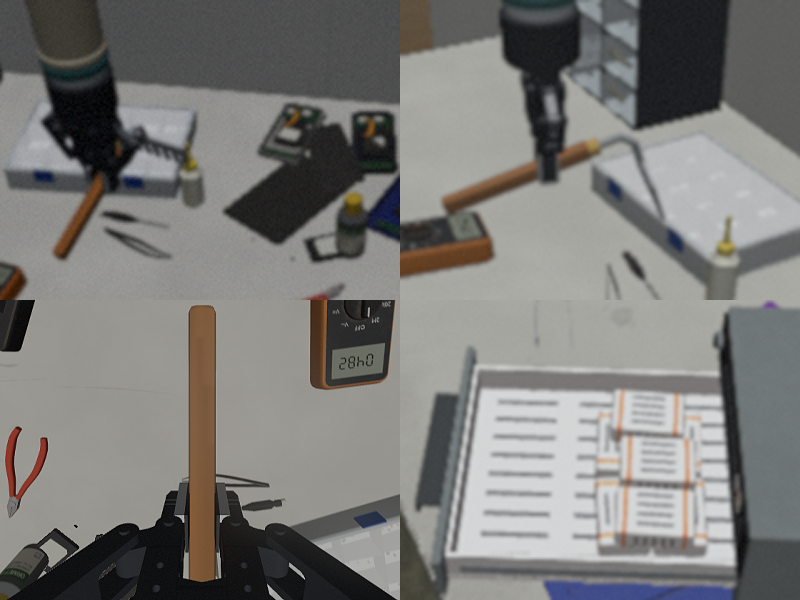

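Request:
step_arm([
  {"linear": [0, 0, -5], "turn": 0, "claw": 0},
  {"linear": [2, -10, -15], "turn": 0.1, "claw": 0},
  {"linear": [4, -20, -15], "turn": 0.198, "claw": 0},
  {"linear": [5, -25, -15], "turn": 0.198, "claw": 0},
  {"linear": [6, -30, -15], "turn": 0.198, "claw": 0},
])

```text
time: 2.9
eef_pos: [0.4901, 0.161, 0.3016]
ee_rot: [-180.0, -0.2, -178.7]
wrist_force: [1.7, -0.2, -2.1]
opening: 0.16
grasp_force: 60.1
```

Request:
step_arm([
  {"linear": [-2.2, -34, -3], "turn": 0, "claw": 0},
  {"linear": [-2.2, -34, -3], "turn": 0, "claw": 0},
  {"linear": [-2.2, -34, -3], "turn": 0, "claw": 0},
  {"linear": [-2.2, -34, -3], "turn": 0, "claw": 0},
  {"linear": [-2.2, -34, -3], "turn": 0, "claw": 0},
])

```text
time: 3.4
eef_pos: [0.5112, -0.0872, 0.3225]
ee_rot: [179.9, -0.3, -178.8]
wrist_force: [0.9, 0.7, -2.3]
opening: 0.162
grasp_force: 60.1
```

Request:
step_arm([
  {"linear": [-2.0, -14, 0], "turn": 0, "claw": 0},
  {"linear": [-2.0, -14, 0], "turn": 0, "claw": 0},
  {"linear": [-2.0, -14, 0], "turn": 0, "claw": 0},
  {"linear": [-2.0, -14, 0], "turn": 0, "claw": 0},
])

```text
time: 3.8
eef_pos: [0.535, -0.2305, 0.3208]
ee_rot: [-180.0, -0.3, -179.1]
wrist_force: [0.5, 0.2, -2.7]
opening: 0.165
grasp_force: 60.1
```

```bash
python3 - <<'E'
from h import *
import pickle
w=snap("wrist");S=monitor.read_state()
print(S["eef_pos"],S["ee_rot"],S["wrist_force"],w["T"].round(3).tolist(),w["f"])
pickle.dump(w,open("w2.pkl","wb"))
o=cv2.resize(w["im"],(800,600),interpolation=cv2.INTER_CUBIC)
cv2.imwrite("pics/e.png",cv2.cvtColor(o,cv2.COLOR_RGB2BGR))
E
```

```text
[ 0.53459411 -0.22726243  0.32125892] [ 179.83205488   -0.31694034 -179.01780349] [-0.57007335  1.72783453 -1.71510171] [[-0.014, 0.949, 0.316, 0.453], [1.0, 0.014, 0.004, -0.232], [-0.001, 0.316, -0.949, 0.464], [0.0, 0.0, 0.0, 1.0]] 360.8584094219811
```

View pics/e.png

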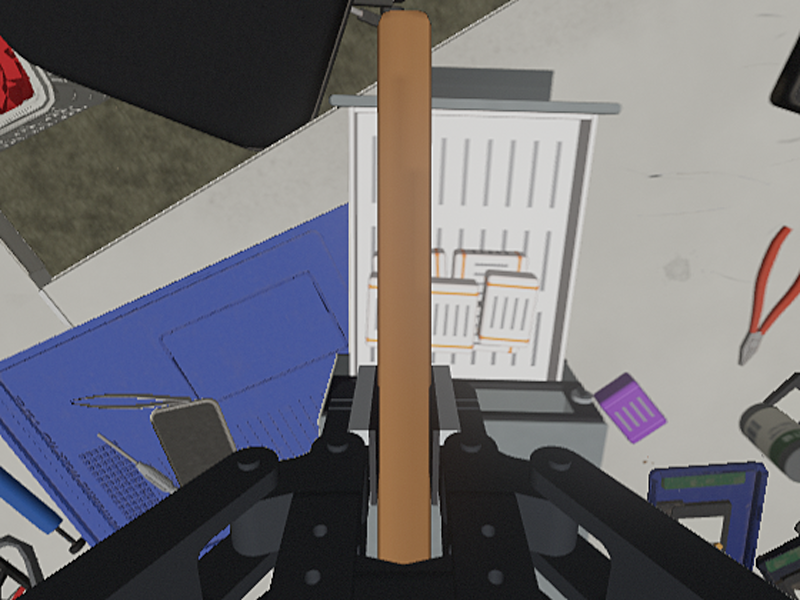

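Wrist view (800-px scale): panel (332..620, ~102), inner drawer with three top cartridges at rows 270–347, their columns 368–536, the box front at row ~380, the purple look-alike (630,408).

```bash
python3 - <<'E'
from h import *
import pickle
w=pickle.load(open("w2.pkl","rb"))
def P(n,u,v,z): print(n,toplane(w,u*.7,v*.7,z).round(3))
P("panelL",332,99,.066);P("panelR",620,106,.066)
P("wall inner L front floor",357,112,.054);P("wall R inner top front",594,118,.054);P("wall R inner top back",563,378,.024)
P("ledge outer R",552,69,.063)
P("mouth edge",520,381,.059); P("box top front R",605,420,.124)
for k,u,v in [("R fr-l",488,270),("R fr-r",537,274),("R bk-r",532,340),("R bk-l",480,342),("M fr-r",478,281),("M bk-r",477,347),("L fr-l",371,275),("L bk-l",368,342)]: P(k,u,v,.068)
P("low fr R corner",525,253,.046);P("low fr R left corner",455,251,.046);P("low fr L right",443,251,.046)
C=pickle.load(open("c1.pkl","rb"))
s=C[1]
for k,u,v in [("top1",614,390),("top1r",682,390),("M fl",620,435),("M br",690,480),("L fl",624,483),("L br",702,545)]:
    print("side",k,toplane(s,195+(u-400)/2.222,245+(v-300)/2.222,.068).round(3))
for k,u,v,z in [("panel tl",472,350,.066),("wall inner fl",478,370,.054),("low fl",597,410,.046),("low fl2",597,478,.046),("mouth",722,372,.059),("panel br",438,592,.066)]: print("side",k,toplane(s,195+(u-400)/2.222,245+(v-300)/2.222,z).round(3))
E
```

```text
panelL [ 0.443 -0.284  0.066]
panelR [ 0.445 -0.075  0.066]
wall inner L front floor [ 0.452 -0.267  0.054]
wall R inner top front [ 0.453 -0.088  0.054]
wall R inner top back [ 0.689 -0.077  0.024]
ledge outer R [ 0.42  -0.126  0.063]
mouth edge [ 0.674 -0.127  0.059]
box top front R [ 0.671 -0.076  0.124]
R fr-l [ 0.57  -0.163  0.068]
R fr-r [ 0.573 -0.124  0.068]
R bk-r [ 0.631 -0.122  0.068]
R bk-l [ 0.633 -0.166  0.068]
M fr-r [ 0.579 -0.171  0.068]
M bk-r [ 0.638 -0.168  0.068]
L fr-l [ 0.575 -0.257  0.068]
L bk-l [ 0.634 -0.26   0.068]
low fr R corner [ 0.561 -0.129  0.046]
low fr R left corner [ 0.56  -0.188  0.046]
low fr L right [ 0.56  -0.198  0.046]
side top1 [ 0.578 -0.127  0.068]
side top1r [ 0.637 -0.126  0.068]
side M fl [ 0.583 -0.174  0.068]
side M br [ 0.639 -0.216  0.068]
side L fl [ 0.586 -0.22   0.068]
side L br [ 0.645 -0.272  0.068]
side panel tl [ 0.449 -0.083  0.066]
side wall inner fl [ 0.455 -0.096  0.054]
side low fl [ 0.563 -0.132  0.046]
side low fl2 [ 0.564 -0.201  0.046]
side mouth [ 0.675 -0.097  0.059]
side panel br [ 0.45  -0.313  0.066]
```

```bash
python3 - <<'E'
from h import *
import pickle
C=pickle.load(open("c1.pkl","rb"))
for dz in (-.01,0,.01): print([np.round(proj(c,[.603,.367,.151+dz]),1) for c in C[:2]])
print(np.round(proj(C[1],[.4865-.105*.952*.976,.3418-.105*.952*.217,.1772+.0149-.032]),1), "obs tail", 200+45*.4,40+203*.4)
print(np.round(proj(C[1],[.4865+.057*.952*.976,.3418+.057*.952*.217,.1772+.0149+.0174]),1), "obs fer", 200+197*.4,40+147*.4)
for c in (C[0],C[1]): print([np.round(proj(c,[.603-s*.056*.217,.367+s*.056*.976,.151]),1) for s in (1,-1)])
E
```

```text
[array([208.4, 141.9]), array([301.8, 120.2])]
[array([208., 139.]), array([301.9, 116.9])]
[array([207.5, 136.2]), array([302.1, 113.5])]
[218.5 121.7] obs tail 218.0 121.2
[277.8  98.7] obs fer 278.8 98.80000000000001
[array([190.5, 133.4]), array([225.9, 144.8])]
[array([297.2, 106.6]), array([307. , 127.9])]
```

Request:
step_arm([
  {"linear": [0, 3.5, 0], "turn": 0, "claw": 0},
  {"linear": [-0.1, 3.5, 5], "turn": 0, "claw": 0},
  {"linear": [-0.1, 3.5, 10], "turn": 0, "claw": 0},
  {"linear": [-0.1, 3.5, 15], "turn": 0, "claw": 0},
  {"linear": [-0.1, 3.5, 18], "turn": 0, "claw": 0},
])

```text
time: 4.35
eef_pos: [0.532, -0.1865, 0.1398]
ee_rot: [179.7, -0.5, -178.7]
wrist_force: [-0.8, -0.6, -0.6]
opening: 0.162
grasp_force: 60.0
```

Request:
step_arm([
  {"linear": [0, 0, 0], "turn": 0, "claw": 0},
  {"linear": [0, 0, 0], "turn": 0, "claw": 0},
  {"linear": [0, 0, 0], "turn": 0, "claw": 0},
])

```text
time: 4.65
eef_pos: [0.537, -0.1901, 0.1468]
ee_rot: [-179.9, 0.2, -178.8]
wrist_force: [-0.1, 1.5, -0.5]
opening: 0.162
grasp_force: 60.0
```

```bash
python3 - <<'E'
from h import *
import pickle
a=snap("scene");b=snap("side");S=monitor.read_state()
print(S["eef_pos"],S["ee_rot"],S["wrist_force"])
t=S["eef_pos"]+np.array([.118,.002,-.026])
for s in (1,-1): print([np.round(proj(c,t+[0,s*.056,0]),1) for c in (a,b)])
f=lambda im,u,v,W,H:cv2.resize(im[v:v+H,u:u+W],(400,300),interpolation=cv2.INTER_CUBIC)
o=np.hstack([f(a["im"],320,200,140,105),f(b["im"],230,240,140,105)])
cv2.imwrite("pics/f.png",cv2.cvtColor(o,cv2.COLOR_RGB2BGR))
E
```

```text
[ 0.53700142 -0.19037076  0.14707163] [-179.89716387    0.2195372  -178.77082312] [-0.80155072  0.18335991 -0.95742075]
[array([378. , 221.4]), array([333.9, 270.6])]
[array([421.9, 244.9]), array([338.7, 323.1])]
```

View pics/f.png

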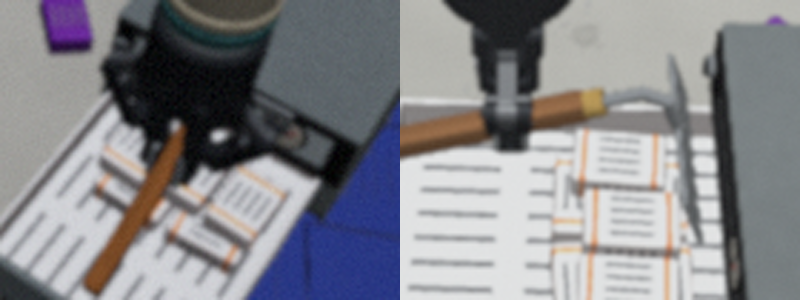

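Request:
step_arm([
  {"linear": [-0.7, 0, 0], "turn": 0, "claw": 0},
  {"linear": [-0.7, 0, 2.5], "turn": 0, "claw": 0},
  {"linear": [-0.7, 0, 5], "turn": 0, "claw": 0},
  {"linear": [-0.7, 0, 6], "turn": 0, "claw": 0},
  {"linear": [-0.7, 0, 6], "turn": 0, "claw": 0},
])

```text
time: 5.25
eef_pos: [0.5436, -0.19, 0.0857]
ee_rot: [-180.0, 0.1, -178.8]
wrist_force: [-0.4, 0.6, 1.6]
opening: 0.164
grasp_force: 60.4
```

Request:
step_arm([
  {"linear": [0, 0, 0], "turn": 0, "claw": 0},
  {"linear": [0, 0, 0], "turn": 0, "claw": 0},
])

```text
time: 5.45
eef_pos: [0.5435, -0.19, 0.0857]
ee_rot: [-180.0, 0.1, -178.8]
wrist_force: [1.0, 1.0, 2.1]
opening: 0.161
grasp_force: 60.3
```

Request:
step_arm([
  {"linear": [1, 0, 0], "turn": 0, "claw": 0},
  {"linear": [2, 0, 0], "turn": 0, "claw": 0},
  {"linear": [3, 0, 0], "turn": 0, "claw": 0},
  {"linear": [4, 0, 0], "turn": 0, "claw": 0},
  {"linear": [5, 0, 0], "turn": 0, "claw": 0},
])

```text
time: 5.95
eef_pos: [0.4929, -0.1913, 0.0855]
ee_rot: [-179.9, 0.2, -178.8]
wrist_force: [5.2, 1.1, 4.2]
opening: 0.162
grasp_force: 60.8
```

Request:
step_arm([
  {"linear": [1, 0, 0], "turn": 0, "claw": 0},
  {"linear": [2, 0, 0], "turn": 0, "claw": 0},
  {"linear": [2, 0, 0], "turn": 0, "claw": 0},
])

```text
time: 6.25
eef_pos: [0.4685, -0.1903, 0.084]
ee_rot: [179.9, -0.4, -178.8]
wrist_force: [-3.0, -0.1, 1.8]
opening: 0.167
grasp_force: 60.5
```

```bash
python3 - <<'E'
from h import *
import pickle
a=snap("scene");b=snap("side");w=snap("wrist");S=monitor.read_state()
pickle.dump([a,b,w],open("c3.pkl","wb"))
print(S["eef_pos"],S["ee_rot"],S["wrist_force"])
f=lambda im,u,v,W,H:cv2.resize(im[v:v+H,u:u+W],(400,300),interpolation=cv2.INTER_CUBIC)
o=np.vstack([np.hstack([f(a["im"],300,200,160,120),f(b["im"],200,245,160,120)]),np.hstack([f(w["im"],0,0,560,420),f(b["im"],240,250,100,75)])])
cv2.imwrite("pics/g.png",cv2.cvtColor(o,cv2.COLOR_RGB2BGR))
E
```

```text
[ 0.47148323 -0.19094028  0.08426219] [ 1.79934565e+02 -1.34496594e-01 -1.78786618e+02] [ 0.37021214 -0.06202159 -1.53204129]
```

View pics/g.png

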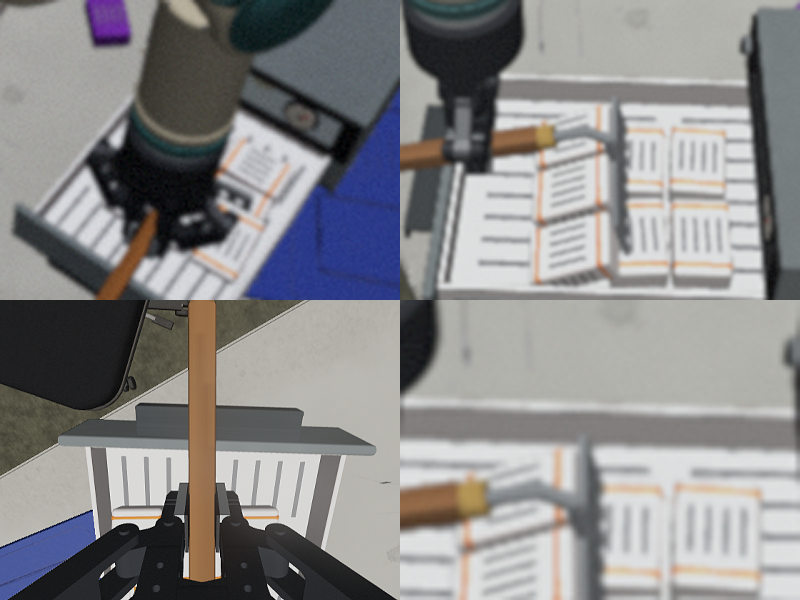

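Side view shows all three upper cartridges tipped over the lower 2×2 layer, fronts on the floor, rake behind them at crop (618,170). Keep drawing.

Request:
step_arm([
  {"linear": [1, 0, 0], "turn": 0, "claw": 0},
  {"linear": [2, 0, 0], "turn": 0, "claw": 0},
  {"linear": [3, 0, 0], "turn": 0, "claw": 0},
  {"linear": [3.5, 0, 0], "turn": 0, "claw": 0},
  {"linear": [3.5, 0, 0], "turn": 0, "claw": 0},
])

```text
time: 6.9
eef_pos: [0.4362, -0.1917, 0.0847]
ee_rot: [180.0, -0.1, -178.8]
wrist_force: [0.3, -0.5, -2.5]
opening: 0.161
grasp_force: 60.0
```

```bash
python3 - <<'E'
from h import *
import pickle
a=snap("scene");b=snap("side");w=snap("wrist");S=monitor.read_state()
pickle.dump([a,b,w],open("c4.pkl","wb"))
print(S["eef_pos"],S["ee_rot"],S["wrist_force"])
f=lambda im,u,v,W,H:cv2.resize(im[v:v+H,u:u+W],(400,300),interpolation=cv2.INTER_CUBIC)
o=np.vstack([np.hstack([f(a["im"],300,200,160,120),f(b["im"],200,245,160,120)]),np.hstack([f(w["im"],0,0,560,420),f(b["im"],220,280,100,75)])])
cv2.imwrite("pics/i.png",cv2.cvtColor(o,cv2.COLOR_RGB2BGR))
E
```

```text
[ 0.43778262 -0.19219482  0.08493766] [-1.79993394e+02  1.76647292e-02 -1.78791340e+02] [ 0.13751325  0.55642501 -0.88560226]
```

View pics/i.png

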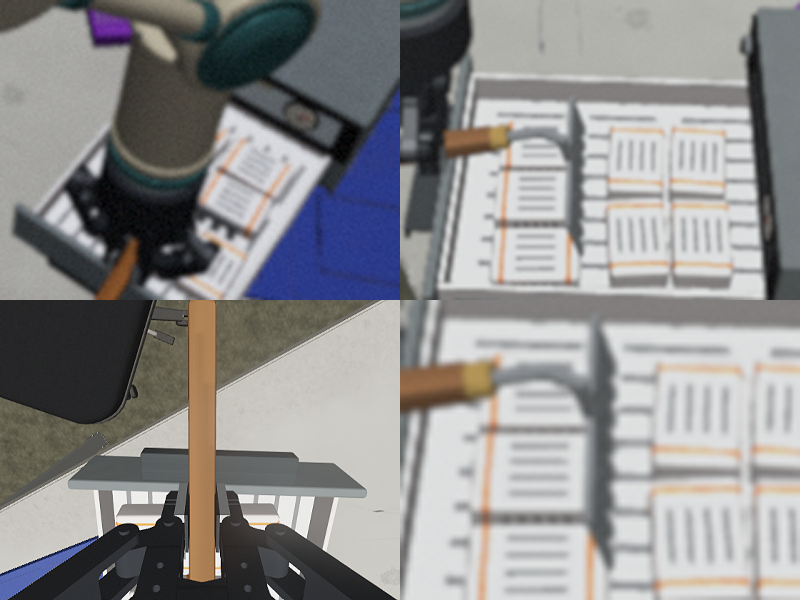

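All seven now lie flat: three in front (side crop 500–575 px), and the 2×2 group at the back. Lift the rake and go round to the ledge.

Request:
step_arm([
  {"linear": [-0.2, 0, -4], "turn": 0, "claw": 0},
  {"linear": [0, 0, -8], "turn": 0, "claw": 0},
  {"linear": [4, 0.8, -10], "turn": 0, "claw": 0},
  {"linear": [8, 0.8, -10], "turn": 0, "claw": 0},
  {"linear": [12, 0.8, -10], "turn": 0, "claw": 0},
])

```text
time: 7.55
eef_pos: [0.3169, -0.1867, 0.1856]
ee_rot: [-179.9, 0.1, -178.7]
wrist_force: [-0.8, -0.1, -0.7]
opening: 0.164
grasp_force: 60.1
```

Request:
step_arm([
  {"linear": [3.8, 0, 0], "turn": 0, "claw": 0},
  {"linear": [3.8, 0, 4], "turn": 0, "claw": 0},
  {"linear": [3.8, 0, 8], "turn": 0, "claw": 0},
  {"linear": [3.8, 0, 11.3], "turn": 0, "claw": 0},
  {"linear": [3.8, 0, 11.3], "turn": 0, "claw": 0},
])

```text
time: 8.05
eef_pos: [0.277, -0.1849, 0.0692]
ee_rot: [179.6, -0.3, -178.8]
wrist_force: [-0.3, 1.0, -0.6]
opening: 0.164
grasp_force: 60.0
```

Request:
step_arm([
  {"linear": [-1.5, 0, 0], "turn": 0, "claw": 0},
  {"linear": [-2.5, 0, 0], "turn": 0, "claw": 0},
  {"linear": [-3.3, 0, 0], "turn": 0, "claw": 0},
  {"linear": [-4, 0, 0], "turn": 0, "claw": 0},
  {"linear": [-4.8, 0, 0], "turn": 0, "claw": 0},
])

```text
time: 8.55
eef_pos: [0.3274, -0.1864, 0.0722]
ee_rot: [-180.0, -0.1, -178.8]
wrist_force: [-3.6, -2.6, -0.3]
opening: 0.162
grasp_force: 60.2
```

Request:
step_arm([
  {"linear": [-0.7, 0, 0], "turn": 0, "claw": 0},
  {"linear": [-1.4, 0, 0], "turn": 0, "claw": 0},
  {"linear": [-2.1, 0, 0], "turn": 0, "claw": 0},
  {"linear": [-2.8, 0, 0], "turn": 0, "claw": 0},
  {"linear": [-3.5, 0, 0], "turn": 0, "claw": 0},
])

```text
time: 9.05
eef_pos: [0.3629, -0.1856, 0.0717]
ee_rot: [180.0, -0.0, -178.8]
wrist_force: [-3.7, -2.0, -0.4]
opening: 0.159
grasp_force: 60.1
```

Request:
step_arm([
  {"linear": [-0.8, 0, 0], "turn": 0, "claw": 0},
  {"linear": [-1.6, 0, 0], "turn": 0, "claw": 0},
  {"linear": [-2.4, 0, 0], "turn": 0, "claw": 0},
  {"linear": [-3.2, 0, 0], "turn": 0, "claw": 0},
  {"linear": [-4, 0, 0], "turn": 0, "claw": 0},
])

```text
time: 9.55
eef_pos: [0.4031, -0.1847, 0.0717]
ee_rot: [180.0, -0.0, -178.8]
wrist_force: [-3.5, -3.3, -2.9]
opening: 0.163
grasp_force: 60.0
```

Request:
step_arm([
  {"linear": [-0.8, 0, 0], "turn": 0, "claw": 0},
  {"linear": [-1.6, 0, 0], "turn": 0, "claw": 0},
  {"linear": [-2.4, 0, 0], "turn": 0, "claw": 0},
  {"linear": [-3.2, 0, 0], "turn": 0, "claw": 0},
  {"linear": [-4, 0, 0], "turn": 0, "claw": 0},
])

```text
time: 10.05
eef_pos: [0.4431, -0.1839, 0.0718]
ee_rot: [180.0, -0.0, -178.8]
wrist_force: [-3.7, -2.5, -2.5]
opening: 0.161
grasp_force: 59.9
```

Request:
step_arm([
  {"linear": [-0.8, 0, 0], "turn": 0, "claw": 0},
  {"linear": [-1.6, 0, 0], "turn": 0, "claw": 0},
  {"linear": [-2.4, 0, 0], "turn": 0, "claw": 0},
  {"linear": [-3.2, 0, 0], "turn": 0, "claw": 0},
  {"linear": [-4, 0, 0], "turn": 0, "claw": 0},
])

```text
time: 10.55
eef_pos: [0.4831, -0.1831, 0.0718]
ee_rot: [180.0, -0.0, -178.8]
wrist_force: [-3.5, -2.0, -3.0]
opening: 0.16
grasp_force: 59.9
```

Request:
step_arm([
  {"linear": [-0.7, 0, 0], "turn": 0, "claw": 0},
  {"linear": [-1.4, 0, 0], "turn": 0, "claw": 0},
  {"linear": [-2.1, 0, 0], "turn": 0, "claw": 0},
  {"linear": [-2.8, 0, 0], "turn": 0, "claw": 0},
  {"linear": [-3.5, 0, 0], "turn": 0, "claw": 0},
])

```text
time: 11.05
eef_pos: [0.518, -0.1823, 0.0718]
ee_rot: [180.0, -0.0, -178.8]
wrist_force: [-3.8, -2.7, -2.4]
opening: 0.158
grasp_force: 60.0
```

Request:
step_arm([
  {"linear": [-0.5, 0, 0], "turn": 0, "claw": 0},
  {"linear": [-1.0, 0, 0], "turn": 0, "claw": 0},
  {"linear": [-1.4, 0, 0], "turn": 0, "claw": 0},
  {"linear": [-1.7, 0, 0], "turn": 0, "claw": 0},
  {"linear": [-2.0, 0, 0], "turn": 0, "claw": 0},
])

```text
time: 11.55
eef_pos: [0.5376, -0.1819, 0.0718]
ee_rot: [180.0, -0.0, -178.8]
wrist_force: [-2.9, -2.9, -2.1]
opening: 0.16
grasp_force: 59.9
```

Request:
step_arm([
  {"linear": [-0.3, 0, 0], "turn": 0, "claw": 0},
  {"linear": [-0.6, 0, 0], "turn": 0, "claw": 0},
  {"linear": [-0.8, 0, 0], "turn": 0, "claw": 0},
])

```text
time: 11.85
eef_pos: [0.54, -0.1802, 0.071]
ee_rot: [179.8, -0.7, -178.8]
wrist_force: [-14.3, -1.3, 1.5]
opening: 0.16
grasp_force: 61.1
```

Request:
step_arm([
  {"linear": [0, 0, 0], "turn": 0, "claw": 0},
  {"linear": [0, 0, 0], "turn": 0, "claw": 0},
  {"linear": [0, 0, 0], "turn": 0, "claw": 0},
])

```text
time: 12.15
eef_pos: [0.5399, -0.1802, 0.0708]
ee_rot: [179.8, -0.7, -178.8]
wrist_force: [-12.4, -1.4, 0.5]
opening: 0.16
grasp_force: 60.9
```

Request:
step_arm([
  {"linear": [3, 0, 0], "turn": 0, "claw": 0},
  {"linear": [7, 0, 0], "turn": 0, "claw": 0},
  {"linear": [8, 0, -5], "turn": 0, "claw": 0},
  {"linear": [8, 0, -10], "turn": 0, "claw": 0},
  {"linear": [8, 0, -15], "turn": 0, "claw": 0},
])

```text
time: 12.65
eef_pos: [0.4664, -0.1829, 0.2232]
ee_rot: [180.0, 0.2, -178.8]
wrist_force: [2.2, -0.3, -2.2]
opening: 0.159
grasp_force: 60.0
```

Request:
step_arm([
  {"linear": [0, 4, -5], "turn": 0, "claw": 0},
  {"linear": [0, 8, -10], "turn": 0, "claw": 0},
  {"linear": [-1, 12, -10], "turn": 0, "claw": 0},
  {"linear": [-2, 16, -10], "turn": -0.1, "claw": 0},
  {"linear": [-2, 20, -10], "turn": -0.1, "claw": 0},
])

```text
time: 13.15
eef_pos: [0.4841, 0.02, 0.3233]
ee_rot: [179.9, 0.5, -172.9]
wrist_force: [0.6, 0.1, -1.9]
opening: 0.16
grasp_force: 60.0
```

```bash
python3 - <<'E'
from h import *
import pickle
a=snap("scene");b=snap("side");S=monitor.read_state()
pickle.dump([a,b],open("c5.pkl","wb"))
print(S["eef_pos"],S["ee_rot"],S["wrist_force"])
f=lambda im,u,v,W,H:cv2.resize(im[v:v+H,u:u+W],(400,300),interpolation=cv2.INTER_CUBIC)
o=np.vstack([np.hstack([f(a["im"],300,170,160,120),f(b["im"],280,235,160,120)]),np.hstack([f(a["im"],80,100,240,180),f(b["im"],100,60,240,180)])])
cv2.imwrite("pics/j.png",cv2.cvtColor(o,cv2.COLOR_RGB2BGR))
E
```

```text
[0.4822066  0.02298835 0.32227969] [ 179.73960727    0.32310456 -172.58445022] [ 0.50792115 -0.22803974 -1.36675946]
```

View pics/j.png

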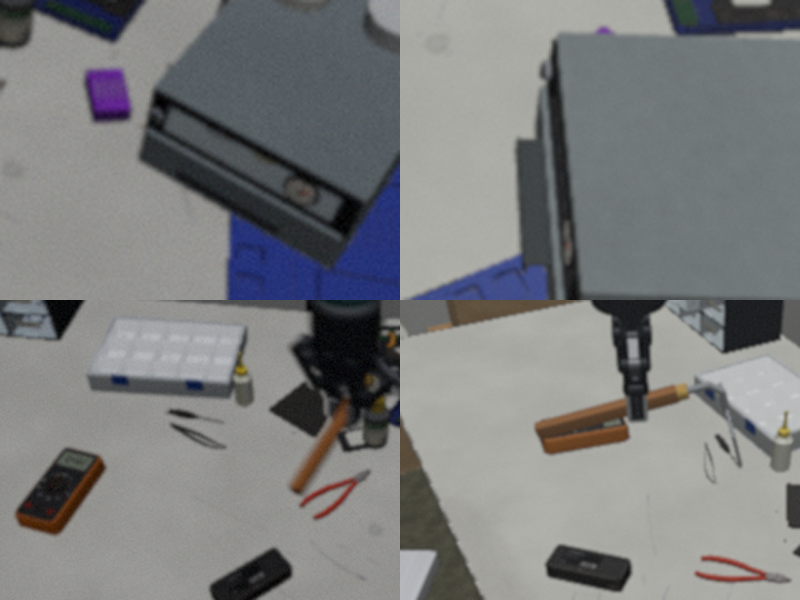

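Request:
step_arm([
  {"linear": [-0.7, 5, 0], "turn": 0, "claw": 0},
  {"linear": [-1.4, 10, 0], "turn": 0, "claw": 0},
  {"linear": [-2.1, 15, 0], "turn": -0.05, "claw": 0},
  {"linear": [-2.8, 20, 0], "turn": -0.09, "claw": 0},
  {"linear": [-3.6, 25, 0], "turn": -0.09, "claw": 0},
])

```text
time: 13.75
eef_pos: [0.4873, 0.2694, 0.3217]
ee_rot: [179.9, 0.2, -167.8]
wrist_force: [1.7, -1.3, -1.5]
opening: 0.161
grasp_force: 60.0
```

Request:
step_arm([
  {"linear": [0, 0, 0], "turn": 0, "claw": 0},
  {"linear": [0, 0, 0], "turn": 0, "claw": 0},
])

```text
time: 13.95
eef_pos: [0.4871, 0.2681, 0.3209]
ee_rot: [180.0, 0.1, -167.7]
wrist_force: [-0.4, 0.0, -1.2]
opening: 0.162
grasp_force: 60.0
```

Request:
step_arm([
  {"linear": [-0.8, 3.6, 2], "turn": 0, "claw": 0},
  {"linear": [-1.6, 7.2, 6], "turn": 0, "claw": 0},
  {"linear": [-1.6, 7.2, 11], "turn": 0, "claw": 0},
  {"linear": [-1.6, 7.2, 16], "turn": 0, "claw": 0},
  {"linear": [-1.6, 7.2, 20], "turn": 0, "claw": 0},
])

```text
time: 14.45
eef_pos: [0.4875, 0.339, 0.1191]
ee_rot: [180.0, 0.0, -168.0]
wrist_force: [0.7, -0.3, -1.6]
opening: 0.162
grasp_force: 60.0
```

Request:
step_arm([
  {"linear": [0, 0, 3], "turn": 0, "claw": 0},
  {"linear": [0, 0, 6], "turn": 0, "claw": 0},
  {"linear": [0, 0, 8], "turn": 0, "claw": 0},
  {"linear": [0, 0, 8.6], "turn": 0, "claw": 0},
  {"linear": [0, 0, 8.6], "turn": 0, "claw": 0},
])

```text
time: 14.95
eef_pos: [0.4873, 0.3388, 0.0352]
ee_rot: [-180.0, -0.1, -168.0]
wrist_force: [-1.2, -0.3, -1.4]
opening: 0.161
grasp_force: 60.4
```

Request:
step_arm([
  {"linear": [0, 0, 0.2], "turn": 0, "claw": 0},
  {"linear": [0, 0, 0.4], "turn": 0, "claw": 0},
  {"linear": [0, 0, 0.4], "turn": 0, "claw": 0},
])

```text
time: 15.25
eef_pos: [0.4881, 0.3402, 0.0324]
ee_rot: [180.0, 0.1, -167.9]
wrist_force: [-3.1, -2.4, 4.9]
opening: 0.163
grasp_force: 61.3
```

Touching down (5 N). Release and lift clear.

Request:
step_arm([
  {"linear": [0, 0, 0], "turn": 0, "claw": 0.3},
  {"linear": [0, 0, 0], "turn": 0, "claw": 0.5},
  {"linear": [0, 0, 0], "turn": 0, "claw": 0.5},
  {"linear": [0, 0, -1], "turn": 0, "claw": 0.5},
  {"linear": [0, 0, -2], "turn": 0, "claw": 0.5},
])

```text
time: 15.75
eef_pos: [0.4872, 0.3406, 0.0514]
ee_rot: [-180.0, -0.0, -167.9]
wrist_force: [0.8, 0.8, -0.1]
opening: 0.499
grasp_force: 0.0
```

Request:
step_arm([
  {"linear": [0, 0, -4], "turn": 0, "claw": 0.5},
  {"linear": [0, 0, -9], "turn": 0, "claw": 0.5},
  {"linear": [0, 0, -14], "turn": 0, "claw": 0.5},
  {"linear": [0, 0, -15], "turn": 0, "claw": 0.5},
  {"linear": [0, 0, -15], "turn": 0, "claw": 0.5},
])

```text
time: 16.25
eef_pos: [0.4887, 0.3415, 0.2046]
ee_rot: [179.9, 0.4, -167.9]
wrist_force: [0.0, 0.4, -0.6]
opening: 0.498
grasp_force: 0.0
```

```bash
python3 - <<'E'
from h import *
import pickle
c0=pickle.load(open("c0.pkl","rb"))
b=snap("side");w=snap("wrist");a=snap("scene")
# orange handle mask compare with start; and change map elsewhere
for n,c in (("side",b),("scene",a)):
    d=np.abs(c["im"].astype(int)-c0[n]["im"]).max(2)>40
    def om(im): 
        h=cv2.cvtColor(im,cv2.COLOR_RGB2HSV); return (h[...,0]>5)&(h[...,0]<18)&(h[...,1]>120)&(h[...,2]>60)
    box=(slice(140,235),slice(165,215)) if n=="scene" else (slice(140,178),slice(215,285))
    for im in (c0[n]["im"],c["im"]): 
        v,u=np.nonzero(om(im)[box]); print(n,len(u),u.mean().round(1) if len(u) else 0,v.mean().round(1) if len(u) else 0, u.min(),u.max(),v.min(),v.max())
    k,_,st,ce=cv2.connectedComponentsWithStats(cv2.morphologyEx(d.astype(np.uint8),cv2.MORPH_OPEN,np.ones((2,2))))
    print([(s[4],tuple(x.round())) for s,x in zip(st[1:],ce[1:]) if s[4]>15])
print(monitor.read_state()["wrist_force"])
E
```

```text
side 338 25.3 13.9 0 59 0 31
side 328 24.4 14.0 0 58 0 31
[(np.int32(758), (np.float64(21.0), np.float64(66.0))), (np.int32(1672), (np.float64(169.0), np.float64(26.0))), (np.int32(43), (np.float64(263.0), np.float64(18.0))), (np.int32(1499), (np.float64(257.0), np.float64(62.0))), (np.int32(554), (np.float64(16.0), np.float64(156.0))), (np.int32(17), (np.float64(3.0), np.float64(146.0))), (np.int32(158), (np.float64(29.0), np.float64(199.0))), (np.int32(288), (np.float64(33.0), np.float64(212.0))), (np.int32(200), (np.float64(57.0), np.float64(217.0))), (np.int32(421), (np.float64(6.0), np.float64(239.0))), (np.int32(41), (np.float64(49.0), np.float64(240.0))), (np.int32(7281), (np.float64(273.0), np.float64(334.0))), (np.int32(680), (np.float64(282.0), np.float64(282.0))), (np.int32(61), (np.float64(300.0), np.float64(297.0))), (np.int32(39), (np.float64(316.0), np.float64(296.0))), (np.int32(21), (np.float64(294.0), np.float64(306.0))), (np.int32(62), (np.float64(303.0), np.float64(318.0))), (np.int32(57), (np.float64(322.0), np.float64(318.0))), (np.int32(16), (np.float64(288.0),
[... 1039 characters left out ...]
), (np.float64(384.0), np.float64(279.0))), (np.int32(47), (np.float64(363.0), np.float64(262.0))), (np.int32(83), (np.float64(364.0), np.float64(274.0))), (np.int32(59), (np.float64(382.0), np.float64(271.0))), (np.int32(209), (np.float64(4.0), np.float64(291.0))), (np.int32(1354), (np.float64(347.0), np.float64(316.0))), (np.int32(659), (np.float64(18.0), np.float64(398.0))), (np.int32(526), (np.float64(159.0), np.float64(381.0))), (np.int32(1590), (np.float64(51.0), np.float64(392.0))), (np.int32(49), (np.float64(156.0), np.float64(394.0))), (np.int32(21), (np.float64(177.0), np.float64(398.0))), (np.int32(69), (np.float64(162.0), np.float64(415.0)))]
[ 0.28008143 -0.46658489 -0.20928075]
```

The rake lies where it started, nothing else moved, and the drawer is home. Handing in.

```bash
python3 -c "
from rig import close_job
print(close_job())"
```

```text
the job is handed in; nothing more can be done
None
```

I raked the seven cartridges into one flat layer, pushed the drawer home against its stop, laid the rake back on the worktop where it started and handed the job in at about 16 s; the hand-in gave no verdict, and I couldn't see the cartridges once the drawer was shut.

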